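# Check-weigh a stationery set on the counterpoise scale

### The job

Check the stationery set (eraser, USB stick and binder clip) on the desk scale: with the arrest lever still up, load all three into the tray and let go of them, then swing the lever fully over, away from the tray, so that the beam is free and the tray sinks. Then swing the lever back until the beam is level and clamped firmly: by feel, with about 9 N of push on its ball, as less leaves it loose and much more (over about 12 N) strains the pivot. Leave the other things on the desk where they are.

Things in the scene. Friction and masses are not known exactly. Their poses are not given: they have to be found in the camera images.
- eraser: blue and white eraser, 21 x 42 x 13 mm (x, y, z), lying flat; origin at the centre of its underside, long side along its y
- usb_stick: black USB stick with a bare metal plug, 18 x 54 x 8 mm (x, y, z), lying flat; origin at the centre of its underside, long side along its y
- binder_clip: black binder clip with wire loops, standing on its base; the solid black body is 20 mm (x) x 32 mm (y) x 18 mm high and is to be gripped across its x; the wire loops rise to 34 mm and do not hinder the fingers; origin at the centre of its underside
- scale: white desk scale, fixed; origin on the desk under the beam's pivot, x to its back, y from the tray side to the counterweight side. White housing: x -28 to 28, y -40 to 80, z 14 to 116 mm; grey foot: x -60 to 60, y -135 to 115, z to 16 mm. Tray beyond the -y end, round counterweight (48 mm across) beyond the +y end, to y 118 mm; arrest lever on the front (-x) face
- beam: the steel beam, a bar along the scale's y, 75 mm above the desk, hinged about the scale's x at its origin. Level (z axis upright) against its rest; it can only tip the tray side down, by up to 0.2 rad. It stays level until all three things are in the tray; then the tray sinks 23 mm if the arrest is off
- tray_in (a point): centre of the inner floor of the aluminium tray carried by the beam, 100 mm above the desk when level and 115 mm to the -y side of the beam's pivot; inside 130 mm along x and 90 mm along y, walls 3 mm thick and 15 mm high above this floor; the tray always stays level; axes as the scale's
- arrest_lever: arrest lever on the housing's front: rod 8 mm thick along the body's z axis, black ball at its end; origin on its pivot, at x -42, y 60, z 80 mm of the scale, hinged about the scale's x. Upright it holds the beam; leaning 0.75 rad to +y (away from the tray), its stop, it is free (fully over: more than 0.6 rad). It is stiff and stays where it is left. At first it is set loosely, not clamped
- lever_ball (a point): centre of the lever's black ball (22 mm across), 80 mm from the pivot, in a plane 55 mm in front of the scale's origin; 160 mm high when upright. 3 to 4 N across the rod here move the lever. Swung back up towards -y it lifts the beam level, then clamps it on a springy pad: the angle where it clamps, near upright, varies unseen and must be felt; 8 to 10 N at the ball clamp it well
- pen_blue: blue pen, bystander, 142 x 10 x 10 mm
- highlighter: yellow highlighter, bystander, 125 x 15 x 16 mm
- sticky_notes: pad of yellow notes, bystander, 76 x 76 x 8 mm
- cream_jar: round jar with a white lid, bystander, 69 mm across, 60 mm high
- stamp: black self-inking stamp, bystander, 35 x 49 x 88 mm high
- clip_pot: clear pot of paper clips, bystander, 58 mm across, 40 mm high

How it is judged:
By the outcome, as a careful person would: the job done as asked, in the order asked, and still so for the second after the job is handed in, with the robot touching nothing.
It also fails if it takes over 67 s, if anything falls off the work surface, if the arm or the gripper's body presses on something with over 40 N, if the wrist force passes 120 N, or if a joint passes its speed limit or range.

### The arm

A 6-joint arm with a two-finger parallel gripper is mounted at the origin on a cart in front of the work surface, level with it; the furniture and walls round the work are solid. World frame = base frame: x ahead of the robot, y to its left, z up, the work surface at z = 0. Lengths are in m, angles in rad, forces in N, time in s.
With the tool pointing down it reaches from about 0.325 to 0.9 m from the base axis. Payload 3.5 kg.
Tool frame: the origin (TCP) lies midway between the tips of the shut fingers; the grasp point (between the pads) lies 19 mm behind it; x points along the fingers, y is the direction in which the jaws open and shut, and the axes are right-handed (so a half turn about x gives the same grasp; the last joint's range is limited). The gripper opens to 85 mm and grips with 20 to 120 N. Pads are 22 mm wide; open, the fingers measure 114 mm over their backs; the gripper's body (76 mm by 85 mm) begins 54 mm behind the grasp point. The pads swing forward as they close: fully open they stand 13 mm farther back than shut.
Start: joints at [-1.355, 0.276, -0.026, 1.268, 0, 1.467], TCP at [0.196, -0.594, 0.231] pointing down, gripper open.
Joint ranges: [-3.12, 3.12], [-0.85, 1.88], [-1.08, 1.24], [-1.95, 2.15], [-1.57, 1.53], [-3.14, 3.14]. Speed limits (rad/s): [2.57, 2.57, 3.14, 3.14, 3.14, 3.14].

### API

Orientations are given as a rotation vector (axis times angle).
In Python, from rig import r, imaging gives the robot as it stands. The module is installed in compiled form; this text tells all that it offers.
- The arm moves only by the tool send_rows, never from a script. Its arguments are lists of equal length, an entry for each row: "dr": the turn, a rotation vector about the world's x, y, z in rad, a list of three; "xyz": the shift along the world's x, y, z in cm, a list of three; "hand": the finger opening in cm, from 0 to 8.54. In form: {"dr": [[ax, ay, az], ...], "xyz": [[tx, ty, tz], ...], "hand": [hand, ...]}. A call has 1 to 12 rows; each row is the pose to reach, as a shift and turn from the pose measured when the call began; what a row does not reach only later rows make up. A row lasts 1/8 s, in which the tool goes at most 62.5 mm and 10.7 degrees, less where a joint would pass 70% of its speed; a pose out of reach is approached as far as the arm can. A call with a gripper value outside its range is refused whole. The fingers move at their own pace and stop on an object; the grip force is fixed at half the most. Time passes only in rows, so rows that repeat a pose let the fingers close. It gives the time, the measured TCP pose, the force and the opening at its end, in the units of the state.
- r.get_obs(): the state, without advancing time (a new reading comes with each control period).
- imaging.camera(name): name is "side" or "top"; returns the picture (420x560x3 uint8, red, green, blue); there is no depth.
- imaging.get_calibration(name): a dict with "fx", "fy", "cx", "cy" (pixels), "k1" (the pictures are not rectified: a ray, as slopes to the right and down, at radius r is drawn at 1 + k1 r^2 times it, then the intrinsics apply), "extrinsics" (4x4, takes a point from camera to world coordinates). Camera axes: x right, y down, z forward; pixel columns grow to the right and rows downward; lengths in m; the calibration is good to about 2 mm. A picture is of the moment at which its call begins. get_calibration takes no time and is no camera call.
- r.sign_off(): hands the job in, once; it reports no verdict.
The state is a dict: "time": time; "joint_positions": joint angles; "dq": joint speeds; "effort": joint torques, N m; "eef_pos": TCP position; "tcp_rot": TCP orientation; "contact_force": force on the tool from outside, world axes, zero at the start; "torque": the same for the moment, N m; "width": finger opening in m.
Only numpy, scipy, OpenCV 4.12 (cv2) and the standard library are available. Lean on these libraries where they do the work, as an engineer would, in place of code of your own. Each camera call takes 0.05 s, during which the arm holds its last target. There are 200 camera calls.

## Working session

There is one attempt and no reset: what is moved stays moved. The work goes in short steps, Python scripts to look and compute and a tool call to move; the robot and the scene stay as the last step left them, time stands still between calls to the robot, and variables do not carry over. Pictures are saved under pics/ and viewed, on a budget of 10 in all, crops included, one or two more only if the job needs it, and the job is handed in when it is done.

Besides the shell and the picture viewer there is one more tool, called as a command line: name --argument value ..., lists and objects as JSON in quotes. send_rows: Moves the arm, as the interface text tells. Its arguments: {"type":"object","properties":{"dr":{"type":"array","items":{"type":"array","items":{"type":"number"}}},"xyz":{"type":"array","items":{"type":"array","items":{"type":"number"}}},"hand":{"type":"array","items":{"type":"number"}}},"required":["dr","xyz","hand"]}

```bash
mkdir -p pics; cat > h.py <<'E'
import numpy as np, cv2
from rig import r, imaging
def shot(n,f):
    im=imaging.camera(n); cv2.imwrite('pics/'+f,im[:,:,::-1]); return im
def ray(n,u,v):
    c=imaging.get_calibration(n); x,y=(u-c['cx'])/c['fx'],(v-c['cy'])/c['fy']
    K=np.array([[c['fx'],0,c['cx']],[0,c['fy'],c['cy']],[0,0,1.]])
    p=cv2.undistortPoints(np.array([[[u,v]]],float),K,np.array([c['k1'],0,0,0]))[0,0]
    E=np.array(c['extrinsics']); d=E[:3,:3]@np.array([p[0],p[1],1]); return E[:3,3],d/np.linalg.norm(d)
def onz(n,u,v,z):
    o,d=ray(n,u,v); return o+d*(z-o[2])/d[2]
def tri(n1,p1,n2,p2):
    o1,d1=ray(n1,*p1);o2,d2=ray(n2,*p2)
    A=np.stack([d1,-d2],1);s=np.linalg.lstsq(A,o2-o1,rcond=None)[0]
    a,b=o1+s[0]*d1,o2+s[1]*d2; return (a+b)/2,np.linalg.norm(a-b)
def proj(n,P):
    c=imaging.get_calibration(n);E=np.linalg.inv(np.array(c['extrinsics']))
    p=E[:3,:3]@np.array(P)+E[:3,3];x,y=p[:2]/p[2];f=1+c['k1']*(x*x+y*y)
    return np.round([c['fx']*x*f+c['cx'],c['fy']*y*f+c['cy']],1)
E
python3 - <<'E'
from h import *
np.set_printoptions(precision=4,suppress=True)
a=shot('top','top0.png');b=shot('side','side0.png')
cv2.imwrite('pics/t2.png',cv2.resize(a[:,:,::-1],(800,600),interpolation=3))
cv2.imwrite('pics/s2.png',cv2.resize(b[:,:,::-1],(800,600),interpolation=3))
for n in('top','side'):
    c=imaging.get_calibration(n);print(n,c)
print(r.get_obs())
E
```

```text
top {'fx': 532.9778759153772, 'fy': 532.9778759153772, 'cx': 288.99050262336095, 'cy': 207.4466936438693, 'k1': -0.10568918844040082, 'extrinsics': array([[-0.0628, -0.9745,  0.2154,  0.1802],
       [-0.998 ,  0.0601, -0.0191, -0.2532],
       [ 0.0056, -0.2162, -0.9763,  1.4299],
       [ 0.    ,  0.    ,  0.    ,  1.    ]])}
side {'fx': 399.21591852222605, 'fy': 399.21591852222605, 'cx': 271.9565108442633, 'cy': 209.80588665121618, 'k1': 0.03425785720972467, 'extrinsics': array([[ 0.9533, -0.1354,  0.27  ,  0.2407],
       [-0.301 , -0.3515,  0.8865, -1.0368],
       [-0.0251, -0.9264, -0.3758,  0.4216],
       [ 0.    ,  0.    ,  0.    ,  1.    ]])}
{'time': 0.1, 'joint_positions': array([-1.3554,  0.2771, -0.0278,  1.268 , -0.    ,  1.4674]), 'dq': array([ 0.0006, -0.0018,  0.0026, -0.0004,  0.0011, -0.0015]), 'effort': array([  0.0004, -44.6708,  29.6128,   0.0084,  -0.0001,  -0.    ]), 'eef_pos': array([ 0.1957, -0.5928,  0.2302]), 'tcp_rot': array([ 2.0499,  0.3318, -2.0502]), 'contact_force': array([-0.2681,  0.108 , -0.0946]), 'torque': array([ 0.0512, -0.011 ,  0.0079]), 'width': 0.08566811416270657}
```

View pics/t2.png

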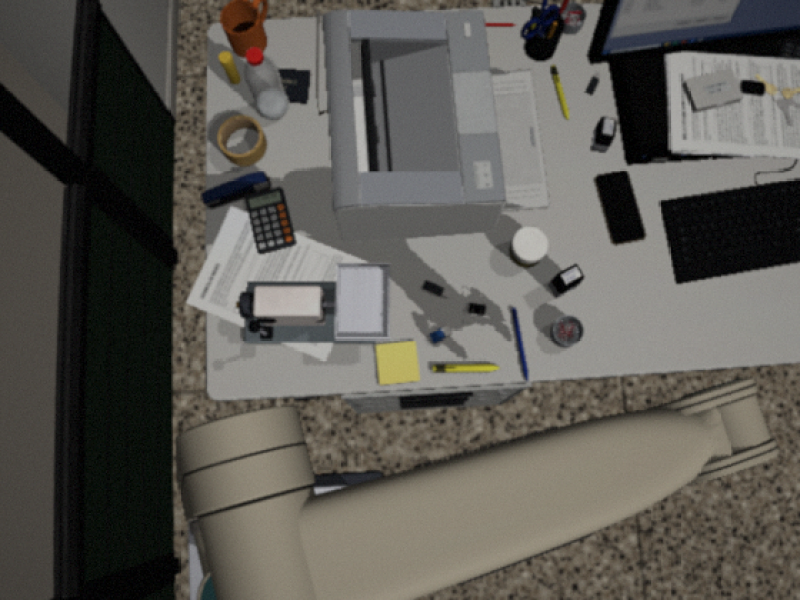

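View pics/s2.png

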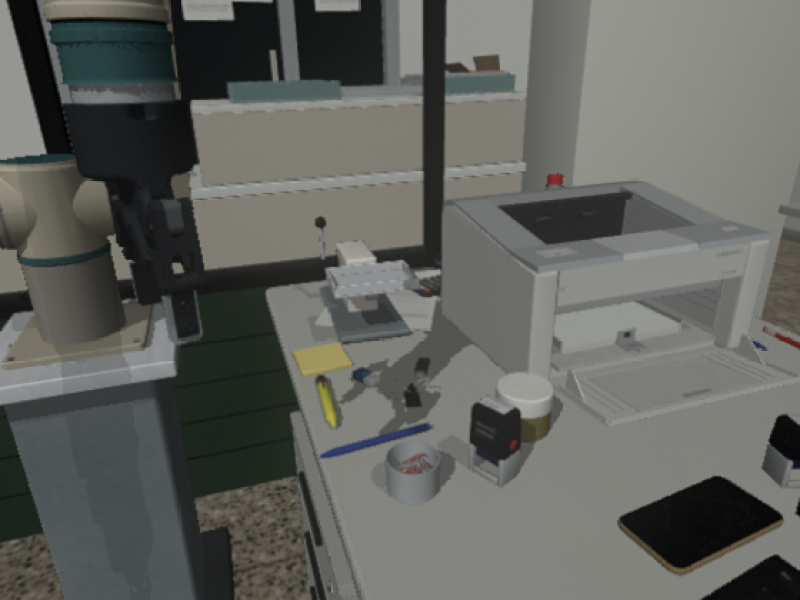

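The top view shows the scale at (290,310) with its tray at (362,300). The eraser is at (437,336), the USB stick at (433,288) and the clip at (477,309). In the side view they are at about (363,377), (422,366) and (412,395), with the lever ball at (320,222). Next I'll segment these and take one magnified composite.

```bash
python3 - <<'E'
from h import *
np.set_printoptions(precision=4,suppress=True)
a=cv2.imread('pics/top0.png');b=cv2.imread('pics/side0.png')
R=lambda im,x,y,w,h,k:cv2.resize(im[y:y+h,x:x+w],None,fx=k,fy=k,interpolation=cv2.INTER_NEAREST)
out=np.zeros((600,800,3),np.uint8)
t=R(a,160,175,200,75,4);out[:300,:800]=t
s=R(b,240,240,80,60,5);out[300:600,:400]=s
s=R(b,215,140,100,75,4);out[300:600,400:800]=s
cv2.imwrite('pics/c1.png',out)
def blobs(n,im,m,box,z):
    x,y,w,h=box;mm=np.zeros(m.shape,np.uint8);mm[y:y+h,x:x+w]=m[y:y+h,x:x+w]
    k,l,st,ce=cv2.connectedComponentsWithStats(mm.astype(np.uint8),connectivity=8)
    for i in range(1,k):
        if st[i,4]>8:
            c=cv2.findContours((l==i).astype(np.uint8),0,1)[0][0]
            rr=cv2.minAreaRect(c)
            print(n,ce[i],st[i],[np.round(q,1) for q in rr],onz(n,*ce[i],z))
for n,im,bx in(('top',a,(280,185,80,65)),('side',b,(240,240,80,60))):
    hsv=cv2.cvtColor(im,cv2.COLOR_BGR2HSV);g=im.max(2)
    print('dark');blobs(n,im,(g<60),bx,.008)
    print('blue');blobs(n,im,(hsv[...,1]>110)&(hsv[...,0]>95)&(hsv[...,0]<130),bx,.013)
E
```

```text
dark
top [302.6598 201.433 ] [296 196  15  12  97] [array([302.7, 201.4]), array([14.3,  6.7]), np.float64(24.0)] [ 0.5084 -0.3194  0.008 ]
top [333.3371 215.6629] [327 212  13   9  89] [array([333.2, 215.8]), array([12.2,  7.4]), np.float64(9.5)] [ 0.4636 -0.4002  0.008 ]
top [358.7692 220.6923] [358 217   2  10  13] [array([358.5, 221.5]), array([9., 1.]), np.float64(90.0)] [ 0.4453 -0.4684  0.008 ]
top [304.4194 236.2258] [302 233   7   7  31] [array([305., 236.]), array([6., 6.]), np.float64(90.0)] [ 0.4119 -0.3176  0.008 ]
blue
top [305.7407 234.6667] [301 231  10   9  54] [array([305.8, 234.6]), array([6.3, 8. ]), np.float64(63.4)] [ 0.4151 -0.3212  0.013 ]
dark
side [295.3494 255.241 ] [290 251  11  11  83] [array([295.3, 255.1]), array([ 8.5, 10.4]), np.float64(15.9)] [ 0.5067 -0.3265  0.008 ]
side [250.2308 262.2821] [247 258   8  10  39] [array([250.2, 262.2]), array([6.7, 9.2]), np.float64(7.1)] [ 0.4077 -0.3226  0.008 ]
side [288.2941 277.7868] [283 269  12  16 136] [array([288.1, 276.9]), array([15.9, 10.2]), np.float64(80.5)] [ 0.462  -0.4065  0.008 ]
blue
side [255.5385 260.7692] [253 260   6   3  13] [array([255.5, 261. ]), array([2., 5.]), np.float64(90.0)] [ 0.4177 -0.329   0.013 ]
side [296.05 298.45] [290 297  11   3  20] [array([295., 298.]), array([ 2., 10.]), np.float64(90.0)] [ 0.4493 -0.4825  0.013 ]
```

View pics/c1.png

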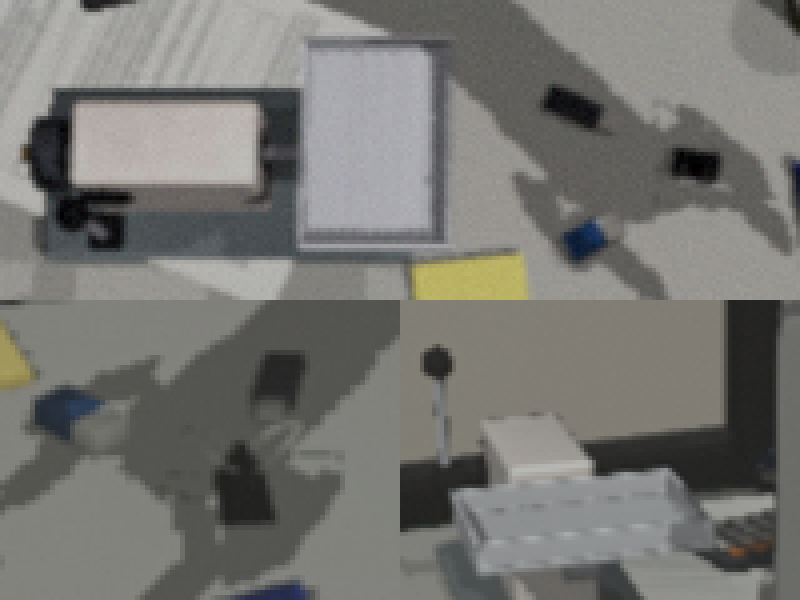

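The composite confirms the axes: the scale's y runs along about world +y, and the tray spans x 300–450 in the crop. The eraser's white end points to +x/-y, and the USB plug points to -y. I'll take one zoom with stretched contrast to get the exact corners.

```bash
python3 - <<'E'
from h import *
a=cv2.imread('pics/top0.png');b=cv2.imread('pics/side0.png')
G=lambda im:np.clip((im/255.)**.6*255*1.1,0,255).astype(np.uint8)
t=cv2.resize(G(a[190:245,290:345]),(440,440),interpolation=cv2.INTER_CUBIC)
s=cv2.resize(G(b[245:290,243:288+15]),(480,360),interpolation=cv2.INTER_CUBIC)
out=np.zeros((440,800,3),np.uint8);out[:,:440]=t;out[:360,440:]=s[:, :360]
out[:360,440:]=s[:360,60:420]
cv2.imwrite('pics/c2.png',out)
E
```

```text
(no output)
```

View pics/c2.png

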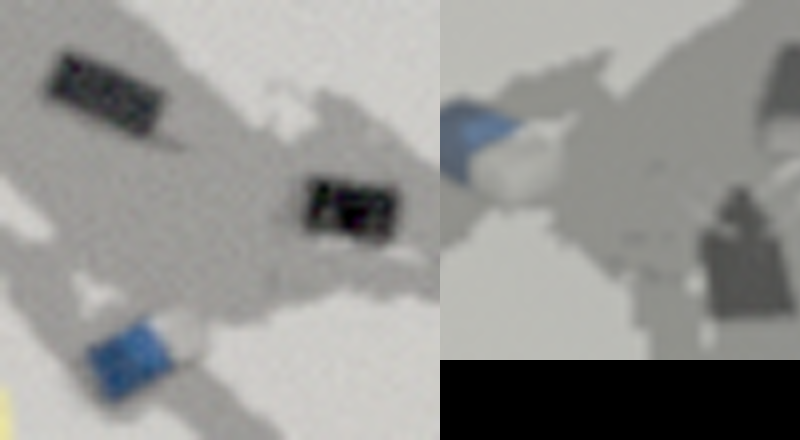

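The zoom shows these corners:
- USB body: (68,52), (165,97), (148,138), (45,93)
- Clip: (313,177), (400,187), (390,243), (305,232)
- Eraser blue part: (85,352), (140,320), (172,362), (108,402)

Next I'll triangulate.

```bash
python3 - <<'E'
from h import *
np.set_printoptions(precision=4,suppress=True)
T=lambda x,y:(290+(x+.5)/8-.5,190+(y+.5)/8-.5)
S=lambda x,y:(250.5+(x-440+.5)/8-.5,245+(y+.5)/8-.5)
C=lambda x,y:(160+(x+.5)/4-.5,175+(y+.5)/4-.5)
CS=lambda x,y:(215+(x-400+.5)/4-.5,140+(y-300+.5)/4-.5)
for k,z,ps in(('usb',.008,[(68,52),(165,97),(148,138),(45,93),(130,106),(118,100)]),('clip',.018,[(313,177),(400,187),(390,243),(305,232),(352,210)]),('er',.013,[(85,352),(140,320),(172,362),(108,402),(205,345),(180,308),(149,347)])):
    print(k,np.array([onz('top',*T(*p),z)[:2] for p in ps]).tolist() and np.array([onz('top',*T(*p),z)[:2] for p in ps]))
print('heights')
print('er far',tri('top',T(140,320),'side',S(520,125)),'er near',tri('top',T(172,362),'side',S(470,160)))
print('clip top near',tri('top',T(395,215),'side',S(742,240)))
print('rim'); 
for p in[(300,38),(452,38),(449,248),(297,248)]: print(onz('top',*C(*p),.115))
print('tri rim nearfront',tri('top',C(449,248),'side',CS(475,545)),'nearback',tri('top',C(452,38),'side',CS(718,520)))
print('rim farback',tri('top',C(300,38),'side',CS(670,470)),'farfront',tri('top',C(297,248),'side',CS(452,490)))
print('ball',tri('top',C(70,211),'side',CS(437,362)))
# housing top
for p in[(75,100),(262,100),(262,183),(75,183)]: print('house',onz('top',*C(*p),.116))
print('sticky', [proj(n,(.4,-.2,0)) for n in('top','side')])
E
```

```text
usb [[ 0.5243 -0.3079]
 [ 0.5065 -0.34  ]
 [ 0.4925 -0.3331]
 [ 0.5104 -0.299 ]
 [ 0.504  -0.3278]
 [ 0.5064 -0.3238]]
clip [[ 0.4733 -0.3875]
 [ 0.468  -0.4167]
 [ 0.449  -0.4117]
 [ 0.4545 -0.3833]
 [ 0.4611 -0.3998]]
er [[ 0.419  -0.3065]
 [ 0.4288 -0.3257]
 [ 0.4138 -0.3355]
 [ 0.4015 -0.313 ]
 [ 0.4189 -0.347 ]
 [ 0.432  -0.3395]
 [ 0.4194 -0.3281]]
heights
er far (array([ 0.4287, -0.3258,  0.0107]), np.float64(0.0009036234593386593)) er near (array([ 0.4132, -0.3356,  0.0088]), np.float64(0.0024418314206128373))
clip top near (array([ 0.4583, -0.414 ,  0.0202]), np.float64(0.0003977407869396934))
rim
[ 0.5397 -0.1442  0.115 ]
[ 0.5337 -0.241   0.115 ]
[ 0.3984 -0.2315  0.115 ]
[ 0.4042 -0.1367  0.115 ]
tri rim nearfront (array([ 0.3985, -0.2315,  0.114 ]), np.float64(0.00012969915656603625)) nearback (array([ 0.5352, -0.2413,  0.1134]), np.float64(0.0020476798606656327))
rim farback (array([ 0.5406, -0.1441,  0.1129]), np.float64(0.0005553270185447753)) farfront (array([ 0.4048, -0.1368,  0.1147]), np.float64(0.0009904091044694219))
ball (array([ 0.4267, -0.0036,  0.1598]), np.float64(0.0019127363333024513))
house [0.5077 0.0005 0.116 ]
house [ 0.5003 -0.1185  0.116 ]
house [ 0.4467 -0.1165  0.116 ]
house [0.4539 0.0015 0.116 ]
sticky [array([261.3, 243.7]), array([234.1, 241.5])]
```

```bash
cat >> h.py <<'E'
from scipy.spatial.transform import Rotation as Ro
np.set_printoptions(precision=4,suppress=True)
def st(goal=None,yaw=None):
    o=r.get_obs();M=Ro.from_rotvec(o['tcp_rot']).as_matrix()
    y=np.arctan2(M[1,1],M[0,1]);y=(y+np.pi/2)%np.pi-np.pi/2
    print('t',o['time'],'p',o['eef_pos'],'x',M[:,0],'jawyaw',y,'F',o['contact_force'],'w',o['width'],'q6',o['joint_positions'][5])
    if goal is not None: print('shift cm',(np.array(goal)-o['eef_pos'])*100)
    if yaw is not None: print('dyaw',yaw-y)
E
python3 -c "
from h import *
st((.419,-.328,.15),.48)"
```

```text
t 0.1 p [ 0.1957 -0.5928  0.2302] x [-0.0005  0.0021 -1.    ] jawyaw -1.2519665530311608 F [-0.2681  0.108  -0.0946] w 0.08566811416270657 q6 1.4673783896330346
shift cm [22.3271 26.4789 -8.0218]
dyaw 1.7319665530311608
```

send_rows --dr '[[0,0,0.18],[0,0,0.36],[0,0,0.54],[0,0,0.72],[0,0,0.9],[0,0,1.08],[0,0,1.26],[0,0,1.44],[0,0,1.62],[0,0,1.73],[0,0,1.73],[0,0,1.73]]' --xyz '[[2.2,2.6,0],[4.5,5.3,0],[6.7,7.9,0],[8.9,10.6,0],[11.2,13.2,0],[13.4,15.9,0],[15.6,18.5,-2],[17.9,21.2,-4],[20.1,23.8,-7],[22.3,26.5,-10],[22.3,26.5,-13],[22.3,26.5,-13]]' --hand '[4.5,4.5,4.5,4.5,4.5,4.5,4.5,4.5,4.5,4.5,4.5,4.5]'

```text
time: 1.6
eef_pos: [0.4167, -0.3252, 0.0975]
tcp_rot: [0.851, 1.407, -0.851]
contact_force: [-0.3, 0.5, 0.3]
width: 0.0452
```

```bash
python3 - <<'E'
from h import *
st((.419,-.328,.004),.48)
a=imaging.camera('top');b=imaging.camera('side')
out=np.zeros((480,800,3),np.uint8)
out[:,:400]=cv2.resize(a[190:250,280:330,::-1],(400,480),interpolation=2)
out[:,400:]=cv2.resize(b[230:290,235:285,::-1],(400,480),interpolation=2)
cv2.imwrite('pics/e1.png',out)
E
```

```text
t 1.6 p [ 0.4167 -0.3252  0.0975] x [-0.0069  0.0041 -1.    ] jawyaw 0.4788117026922447 F [-0.2961  0.4865  0.2775] w 0.0452363284396676 q6 0.30805596683783176
shift cm [ 0.2268 -0.2752 -9.3472]
dyaw 0.0011882973077552705
```

View pics/e1.png

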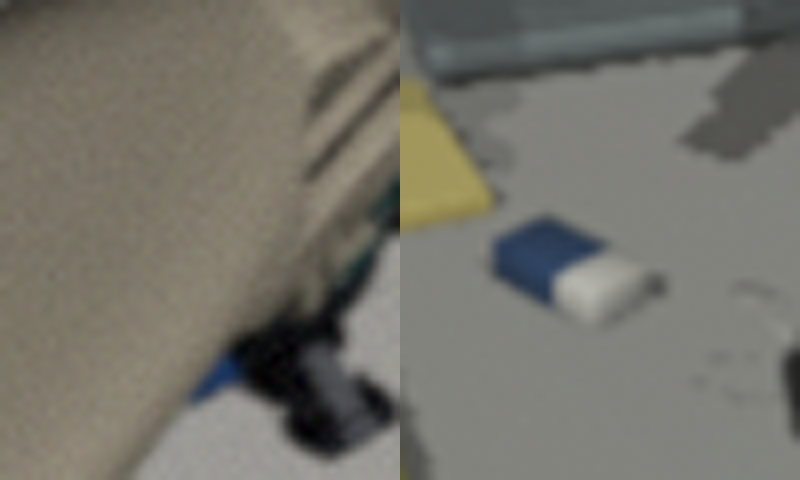

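The side view (right half) shows the eraser in clear light, its corners at about (495,235), (545,218), (650,265) and (590,325). That agrees with my estimate. In the top view the arm hides most of it. Now I'll descend and grasp.

send_rows --dr '[[0,0,0],[0,0,0],[0,0,0],[0,0,0],[0,0,0],[0,0,0],[0,0,0],[0,0,0],[0,0,0]]' --xyz '[[0.2,-0.2,-3],[0.2,-0.2,-6],[0.2,-0.2,-8.5],[0.2,-0.2,-9.3],[0.2,-0.2,-9.3],[0.2,-0.2,-9.3],[0.2,-0.2,-9.3],[0.2,-0.2,-9.3],[0.2,-0.2,-9.3]]' --hand '[4.5,4.5,4.5,4.5,4.5,1.5,1.5,1.5,1.5]'

```text
time: 2.82
eef_pos: [0.4217, -0.3311, 0.0093]
tcp_rot: [0.848, 1.397, -0.853]
contact_force: [-1.5, 0.3, 6.1]
width: 0.0167
```

```bash
python3 -c "
from h import *
st()"
```

```text
t 2.825 p [ 0.4217 -0.3311  0.0093] x [-0.0002 -0.0029 -1.    ] jawyaw 0.4776722570483214 F [-1.486   0.2784  6.114 ] w 0.016741320980758524 q6 0.3080840921033288
```

```bash
python3 - <<'E'
from h import *
b=imaging.camera('side')
cv2.imwrite('pics/e2.png',cv2.resize(b[200:290,200:320,::-1],(800,600),interpolation=2))
st()
E
```

```text
t 2.875 p [ 0.4217 -0.3311  0.0093] x [-0.0002 -0.0029 -1.    ] jawyaw 0.47770159188558914 F [-1.1324  0.7337  5.2673] w 0.017127880500388323 q6 0.30806759676615386
```

View pics/e2.png

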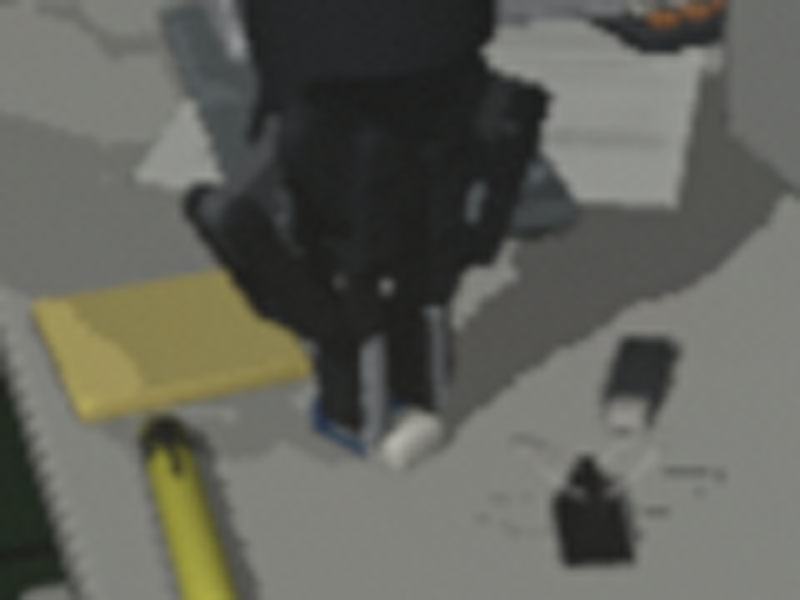

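The picture shows the fingers apparently on the eraser's upper edges at (340-430,420), because the width is under 21 mm and the tool is pushed up. I'll open, lift slightly and check.

send_rows --dr '[[0,0,0],[0,0,0],[0,0,0],[0,0,0],[0,0,0]]' --xyz '[[0,0,1],[0,0,2],[0,0,3],[0,0,6],[0,0,8]]' --hand '[3,4.5,5.5,5.5,5.5]'

```text
time: 3.5
eef_pos: [0.4221, -0.3315, 0.091]
tcp_rot: [0.848, 1.395, -0.853]
contact_force: [-0.6, -0.2, -0.5]
width: 0.055
```

```bash
python3 - <<'E'
from h import *
b=imaging.camera('side');a=imaging.camera('top')
out=np.zeros((600,800,3),np.uint8)
out[:,:400]=cv2.resize(b[215:290,240:290,::-1],(400,600),interpolation=2)
out[:480,400:]=cv2.resize(a[190:250,285:335,::-1],(400,480),interpolation=2)
cv2.imwrite('pics/e3.png',out)
st()
E
```

```text
t 3.6 p [ 0.4234 -0.3328  0.0922] x [ 0.0039 -0.007  -1.    ] jawyaw 0.47775295349611335 F [ 0.8376 -0.3905 -0.2266] w 0.055273484903237836 q6 0.3080843427516087
```

View pics/e3.png

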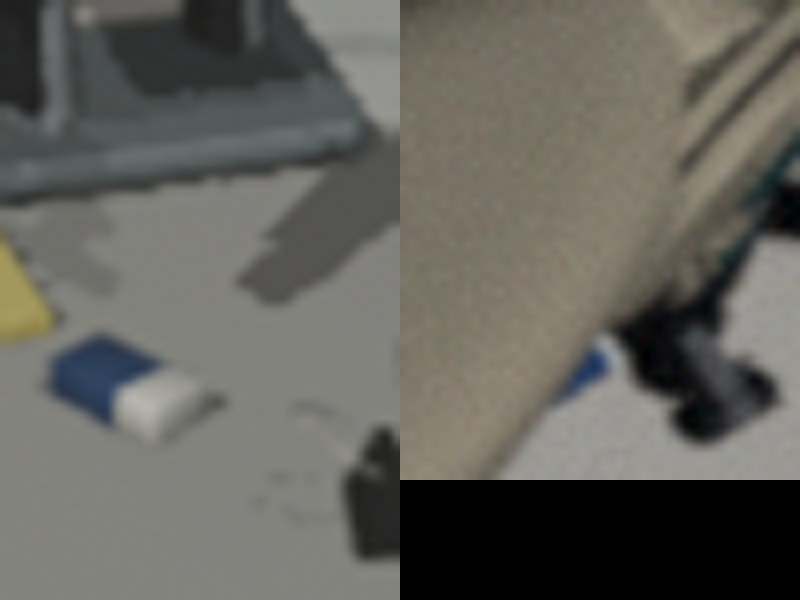

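The eraser has not moved: its top-face centre is at about native (255.4,260.6), which casts to (0.418,-0.329). So the xy was right, and the tips were too high when they closed. I'll descend with a smaller opening, settle, and read before closing.

send_rows --dr '[[0,0,0],[0,0,0],[0,0,0],[0,0,0],[0,0,0],[0,0,0]]' --xyz '[[-0.5,0.4,-3],[-0.5,0.4,-6],[-0.5,0.4,-8],[-0.5,0.4,-8.9],[-0.5,0.4,-8.9],[-0.5,0.4,-8.9]]' --hand '[3.7,3.7,3.7,3.7,3.7,3.7]'

```text
time: 4.35
eef_pos: [0.419, -0.3294, 0.0039]
tcp_rot: [0.846, 1.39, -0.853]
contact_force: [-0.0, 0.3, 0.1]
width: 0.0371
```

```bash
python3 -c "
from h import *
st((.418,-.3285,.002),.48)"
```

```text
t 4.35 p [ 0.419  -0.3294  0.0039] x [ 0.0048 -0.008  -1.    ] jawyaw 0.4778036411316524 F [-0.0256  0.3381  0.0785] w 0.0370903760700686 q6 0.3067453102533989
shift cm [-0.1008  0.085  -0.1935]
dyaw 0.00219635886834757
```

send_rows --dr '[[0,0,0],[0,0,0],[0,0,0],[0,0,0],[0,0,0],[0,0,0]]' --xyz '[[-0.1,0.1,-0.2],[-0.1,0.1,-0.2],[-0.1,0.1,-0.2],[-0.1,0.1,-0.2],[-0.1,0.1,-0.2],[-0.1,0.1,-0.2]]' --hand '[3.7,3.2,2.6,1.5,1.5,1.5]'

```text
time: 5.1
eef_pos: [0.4184, -0.3286, 0.0024]
tcp_rot: [0.846, 1.389, -0.853]
contact_force: [-0.4, 0.7, 5.3]
width: 0.0182
```

send_rows --dr '[[0,0,0],[0,0,0],[0,0,0],[0,0,0],[0,0,0],[0,0,0]]' --xyz '[[0,0,0.0],[0,0,0.5],[0,0,2],[0,0,6],[0,0,10],[0,0,14]]' --hand '[1.5,1.5,1.5,1.5,1.5,1.5]'

```text
time: 5.85
eef_pos: [0.4183, -0.3286, 0.1445]
tcp_rot: [0.846, 1.388, -0.853]
contact_force: [0.1, -1.2, 0.0]
width: 0.018
```

```bash
python3 - <<'E'
from h import *
st((.494,-.211,.16),-.06)
b=imaging.camera('side')
cv2.imwrite('pics/e4.png',cv2.resize(b[170:290,210:310,::-1],(500,600),interpolation=2))
E
```

```text
t 5.85 p [ 0.4183 -0.3286  0.1445] x [ 0.006  -0.0091 -0.9999] jawyaw 0.4777545031898107 F [ 0.0965 -1.1506  0.0265] w 0.017964650169646153 q6 0.3067632535092309
shift cm [ 7.5706 11.7617  1.5455]
dyaw -0.5377545031898108
```

View pics/e4.png

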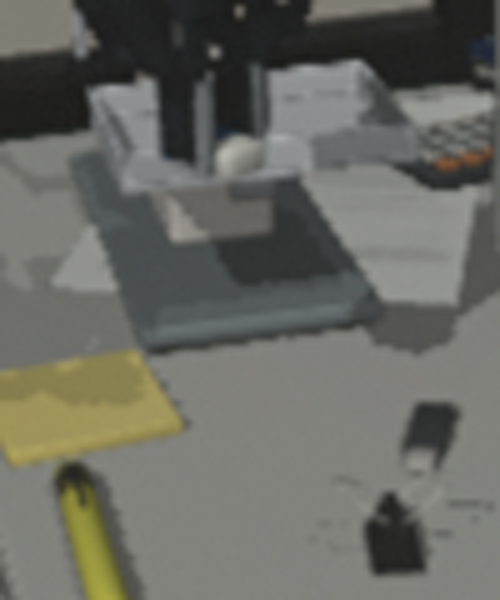

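The eraser is held, its white end at (240,155) in the crop, and the width reading runs about 3 mm low. Now to the tray.

send_rows --dr '[[0,0,0],[0,0,-0.18],[0,0,-0.36],[0,0,-0.54],[0,0,-0.54],[0,0,-0.54],[0,0,-0.54],[0,0,-0.54],[0,0,-0.54]]' --xyz '[[0,0,2.5],[1.9,3,2.5],[3.9,6,2.5],[5.8,9,2.5],[7.8,12,2.5],[7.8,12,2.5],[7.8,12,0],[7.8,12,-2],[7.8,12,-2]]' --hand '[1.5,1.5,1.5,1.5,1.5,1.5,1.5,1.5,1.5]'

```text
time: 7.02
eef_pos: [0.4972, -0.2111, 0.1291]
tcp_rot: [1.241, 1.165, -1.264]
contact_force: [-0.1, 0.1, 0.4]
width: 0.0177
```

```bash
python3 -c "
from h import *
st((.496,-.208,.105),-.06)"
```

```text
t 7.025 p [ 0.4972 -0.2111  0.1291] x [-0.0007 -0.0186 -0.9998] jawyaw -0.06277367397962519 F [-0.1337  0.0503  0.3915] w 0.017747652848450816 q6 1.121246298827664
shift cm [-0.1241  0.3133 -2.4115]
dyaw 0.002773673979625191
```

send_rows --dr '[[0.018,0,0],[0.018,0,0],[0.018,0,0],[0.018,0,0],[0.018,0,0],[0.018,0,0],[0.018,0,0],[0.018,0,0],[0.018,0,0],[0.018,0,0],[0.018,0,0]]' --xyz '[[-0.1,0.3,-0.5],[-0.1,0.3,-1.2],[-0.1,0.3,-2],[-0.1,0.3,-2.3],[-0.1,0.3,-2.3],[-0.1,0.3,-2.3],[-0.1,0.3,-2.3],[-0.1,0.3,-1],[-0.1,0.3,1],[-0.1,0.3,4],[-0.1,0.3,7]]' --hand '[1.5,1.5,1.5,1.5,2.4,3.2,3.2,3.2,3.7,3.7,3.7]'

```text
time: 8.4
eef_pos: [0.4964, -0.2082, 0.201]
tcp_rot: [1.255, 1.178, -1.256]
contact_force: [0.5, -0.8, -0.1]
width: 0.0368
```

```bash
python3 -c "
from h import *
st((.507,-.324,.12),-.496)"
```

```text
t 8.4 p [ 0.4964 -0.2082  0.201 ] x [ 0.0001 -0.0011 -1.    ] jawyaw -0.06273338272683615 F [ 0.494  -0.7571 -0.1085] w 0.036771422238367504 q6 1.1166989847833504
shift cm [  1.064  -11.5785  -8.1018]
dyaw -0.43326661727316385
```

send_rows --dr '[[0,0,-0.15],[0,0,-0.3],[0,0,-0.43],[0,0,-0.43],[0,0,-0.43],[0,0,-0.43],[0,0,-0.43]]' --xyz '[[0.3,-4,0],[0.7,-8,0],[1.1,-11.5,-3],[1.1,-11.5,-8],[1.1,-11.5,-13],[1.1,-11.5,-16],[1.1,-11.5,-16]]' --hand '[3.7,3.7,3.7,3.7,3.7,3.7,3.7]'

```text
time: 9.28
eef_pos: [0.5055, -0.3218, 0.039]
tcp_rot: [1.561, 0.939, -1.566]
contact_force: [0.6, -0.3, 0.9]
width: 0.0368
```

```bash
python3 -c "
from h import *
st((.507,-.3235,.001),-.496)"
```

```text
t 9.275 p [ 0.5055 -0.3218  0.039 ] x [-0.0047  0.0025 -1.    ] jawyaw -0.49283913060094786 F [ 0.5535 -0.2772  0.8903] w 0.03680930636621378 q6 1.3894193106375232
shift cm [ 0.1517 -0.1737 -3.8048]
dyaw -0.0031608693990521353
```

send_rows --dr '[[0,0,0],[0,0,0],[0,0,0],[0,0,0],[0,0,0],[0,0,0],[0,0,0],[0,0,0],[0,0,0]]' --xyz '[[0.1,-0.1,-2],[0.1,-0.1,-3.2],[0.1,-0.1,-3.8],[0.1,-0.1,-3.8],[0.1,-0.1,-3.8],[0.1,-0.1,-3.8],[0.1,-0.1,-3.8],[0.1,-0.1,-3.8],[0.1,-0.1,-3.8]]' --hand '[3.7,3.7,3.7,3.7,3.2,2.5,1,1,1]'

```text
time: 10.4
eef_pos: [0.5071, -0.3232, 0.0019]
tcp_rot: [1.561, 0.938, -1.565]
contact_force: [-0.6, 1.1, 5.6]
width: 0.0156
```

send_rows --dr '[[0,0,0],[0,0,0],[0,0,0],[0,0,0],[0,0,0.15],[0,0,0.3],[0,0,0.43],[0,0,0.43],[0,0,0.43],[0,0,0.43],[0,0,0.43]]' --xyz '[[0,0,1],[0,0,6],[0,0,11],[0,0,16.5],[-1.7,3.5,17],[-3.4,7,17],[-5,10.5,17],[-6.8,14.1,17],[-6.8,14.1,16],[-6.8,14.1,13.5],[-6.8,14.1,13.5]]' --hand '[1,1,1,1,1,1,1,1,1,1,1]'

```text
time: 11.78
eef_pos: [0.4375, -0.1817, 0.135]
tcp_rot: [1.253, 1.186, -1.261]
contact_force: [0.2, 0.5, -0.2]
width: 0.0157
```

```bash
python3 - <<'E'
from h import *
st((.439,-.182,.1045),-.06)
E
```

```text
t 11.775 p [ 0.4375 -0.1817  0.135 ] x [-0.0077  0.0019 -1.    ] jawyaw -0.06312774694882917 F [ 0.2096  0.509  -0.1631] w 0.015691353573653588 q6 1.105200815506939
shift cm [ 0.1455 -0.0334 -3.0537]
dyaw 0.0031277469488291687
```

send_rows --dr '[[0,0,0],[0,0,0],[0,0,0],[0,0,0],[0,0,0],[0,0,0],[0,0,0],[0,0,0],[0,0,0],[0,0,0],[0,0,0]]' --xyz '[[0.1,0,-1],[0.1,0,-2],[0.1,0,-2.8],[0.1,0,-3],[0.1,0,-3],[0.1,0,-3],[0.1,0,-3],[0.1,0,-2],[0.1,0,0],[0.1,0,4],[0.1,0,7]]' --hand '[1,1,1,1,2,2.9,2.9,2.9,3.5,3.7,3.7]'

```text
time: 13.15
eef_pos: [0.4391, -0.182, 0.2075]
tcp_rot: [1.253, 1.183, -1.26]
contact_force: [0.7, -0.3, 0.0]
width: 0.037
```

```bash
python3 -c "
from h import *
st((.461,-.4,.04),-.19)"
```

```text
t 13.15 p [ 0.4391 -0.182   0.2075] x [-0.0058  0.0008 -1.    ] jawyaw -0.06312188532628449 F [ 0.7185 -0.3439  0.0461] w 0.03695536986483454 q6 1.1062789157222215
shift cm [  2.1904 -21.8027 -16.7463]
dyaw -0.12687811467371551
```

send_rows --dr '[[0,0,-0.06],[0,0,-0.13],[0,0,-0.13],[0,0,-0.13],[0,0,-0.13],[0,0,-0.13],[0,0,-0.13],[0,0,-0.13]]' --xyz '[[0.5,-5.5,0],[1.1,-11,0],[1.6,-16.5,-2],[2.2,-21.8,-4],[2.2,-21.8,-9],[2.2,-21.8,-13],[2.2,-21.8,-14],[2.2,-21.8,-14]]' --hand '[3.9,3.9,3.9,3.9,3.9,3.9,3.9,3.9]'

```text
time: 14.15
eef_pos: [0.4613, -0.4, 0.0679]
tcp_rot: [1.348, 1.117, -1.354]
contact_force: [0.1, 0.6, 0.9]
width: 0.0393
```

```bash
python3 -c "
from h import *
st((.461,-.4,.004),-.19)"
```

```text
t 14.15 p [ 0.4613 -0.4     0.0679] x [-0.0057  0.0016 -1.    ] jawyaw -0.19287543818035768 F [0.0933 0.604  0.8745] w 0.0393334813642172 q6 0.9449452825049659
shift cm [-0.0264 -0.0028 -6.3944]
dyaw 0.002875438180357681
```

send_rows --dr '[[0,0,0],[0,0,0],[0,0,0],[0,0,0],[0,0,0],[0,0,0],[0,0,0],[0,0,0],[0,0,0],[0,0,0]]' --xyz '[[0,0,-2.5],[0,0,-4.5],[0,0,-6],[0,0,-6.3],[0,0,-6.3],[0,0,-6.3],[0,0,-6.3],[0,0,-6.3],[0,0,-6.3],[0,0,-6.3]]' --hand '[3.9,3.9,3.9,3.9,3.9,3.2,2.5,1.2,1.2,1.2]'

```text
time: 15.4
eef_pos: [0.4616, -0.4003, 0.0056]
tcp_rot: [1.348, 1.116, -1.354]
contact_force: [-0.5, 1.4, 4.9]
width: 0.0131
```

send_rows --dr '[[0,0,0],[0,0,0],[0,0,0],[0,0,0],[0,0,0],[0,0,0]]' --xyz '[[0,0,0],[0,0,1],[0,0,3],[0,0,7],[0,0,12],[0,0,16.5]]' --hand '[1.2,1.2,1.2,1.2,1.2,1.2]'

```text
time: 16.15
eef_pos: [0.4615, -0.4002, 0.1723]
tcp_rot: [1.348, 1.116, -1.354]
contact_force: [0.3, -0.4, -0.1]
width: 0.013
```

```bash
python3 - <<'E'
from h import *
st((.498,-.166,.165),-.06)
b=imaging.camera('side')
cv2.imwrite('pics/e5.png',cv2.resize(b[150:300,200:400,::-1],(800,600),interpolation=2))
E
```

```text
t 16.15 p [ 0.4615 -0.4002  0.1723] x [-0.0049  0.0008 -1.    ] jawyaw -0.19292583215139336 F [ 0.3223 -0.4337 -0.1219] w 0.012967537478208281 q6 0.9449607709909486
shift cm [ 3.654  23.4219 -0.7302]
dyaw 0.13292583215139336
```

View pics/e5.png

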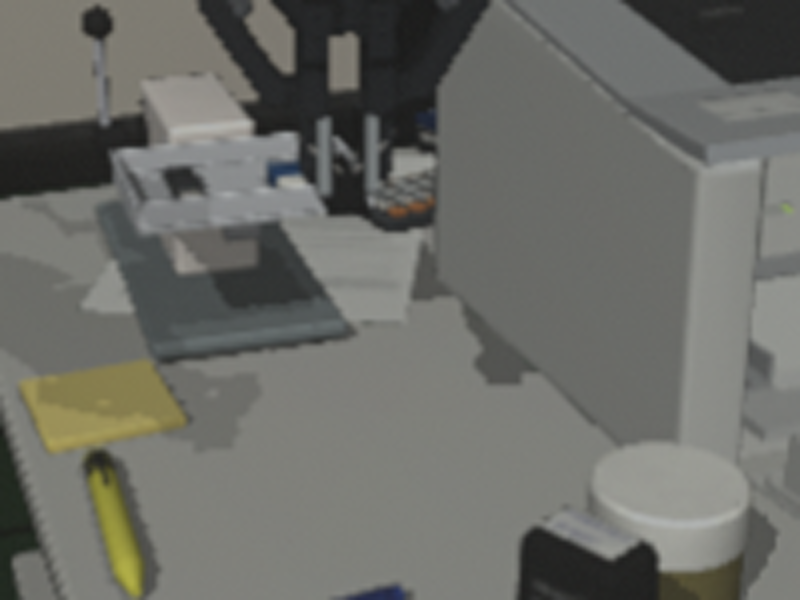

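The clip is held between the fingers at (350,185), with its base about 5 mm below the tips. The USB stick at (185,180) and the eraser at (285,180) are in the tray.

send_rows --dr '[[0,0,0.04],[0,0,0.08],[0,0,0.13],[0,0,0.13],[0,0,0.13],[0,0,0.13],[0,0,0.13],[0,0,0.13]]' --xyz '[[0.7,4.5,0.5],[1.4,9,0.5],[2.2,14,0.5],[2.9,19,0],[3.7,23.4,0],[3.7,23.4,0],[3.7,23.4,-2],[3.7,23.4,-3]]' --hand '[1.2,1.2,1.2,1.2,1.2,1.2,1.2,1.2]'

```text
time: 17.2
eef_pos: [0.5007, -0.1695, 0.1486]
tcp_rot: [1.252, 1.172, -1.257]
contact_force: [-0.2, -0.7, -0.3]
width: 0.0128
```

```bash
python3 -c "
from h import *
st((.498,-.166,.108),-.06)"
```

```text
t 17.2 p [ 0.5007 -0.1695  0.1486] x [ 0.0022 -0.0067 -1.    ] jawyaw -0.06333235544090376 F [-0.1897 -0.7389 -0.3129] w 0.012844120150007852 q6 1.188152457476999
shift cm [-0.2667  0.3514 -4.0582]
dyaw 0.003332355440903767
```

send_rows --dr '[[0.006,0,0],[0.006,0,0],[0.006,0,0],[0.006,0,0],[0.006,0,0],[0.006,0,0],[0.006,0,0],[0.006,0,0],[0.006,0,0],[0.006,0,0],[0.006,0,0],[0.006,0,0]]' --xyz '[[-0.3,0.3,-1],[-0.3,0.3,-2.2],[-0.3,0.3,-3.3],[-0.3,0.3,-4],[-0.3,0.3,-4],[-0.3,0.3,-4],[-0.3,0.3,-4],[-0.3,0.3,-4],[-0.3,0.3,-3],[-0.3,0.3,-1],[-0.3,0.3,3],[-0.3,0.3,6]]' --hand '[1.2,1.2,1.2,1.2,1.2,2,2.8,3.2,3.2,3.2,3.2,3.2]'

```text
time: 18.7
eef_pos: [0.4982, -0.1668, 0.211]
tcp_rot: [1.257, 1.174, -1.253]
contact_force: [1.1, -0.3, 0.5]
width: 0.0322
```

```bash
python3 - <<'E'
from h import *
st((.423,-.045,.21),-.06)
b=imaging.camera('side')
cv2.imwrite('pics/e6.png',cv2.resize(b[140:215,210:310,::-1],(800,600),interpolation=2))
E
```

```text
t 18.7 p [ 0.4982 -0.1668  0.211 ] x [ 0.0041 -0.0015 -1.    ] jawyaw -0.06335162240836612 F [ 1.114  -0.2893  0.4602] w 0.03218200483215927 q6 1.1878596483277037
shift cm [-7.5199 12.1762 -0.0981]
dyaw 0.0033516224083661172
```

View pics/e6.png

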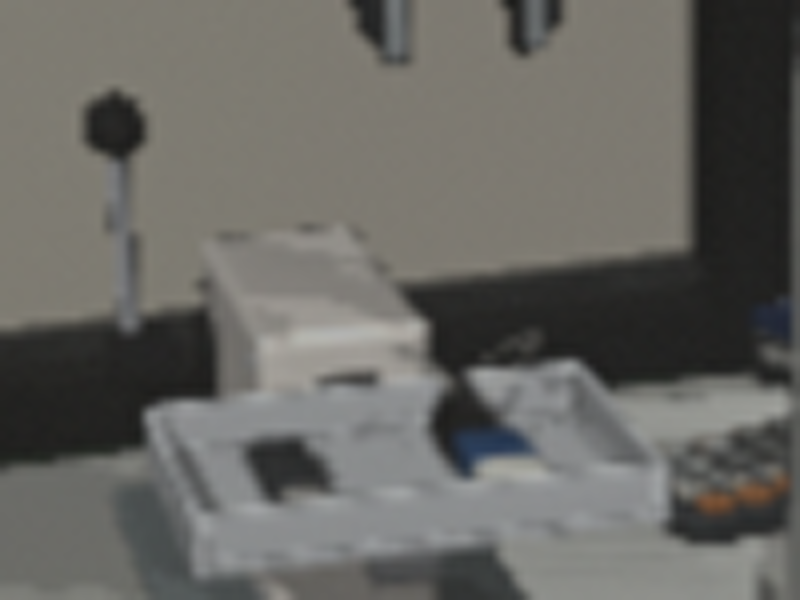

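All three are in the tray: the USB stick at (290,465), the eraser at (490,450) and the clip behind it at (460,400). The lever is near upright with its ball at (115,122). Next I'll shut the fingers and go to the tray side of the ball.

send_rows --dr '[[0,0,0],[0,0,0],[0,0,0],[0,0,0],[0,0,0],[0,0,0],[0,0,0],[0,0,0]]' --xyz '[[-2,3,0.5],[-4,6,0.5],[-6,9,0.5],[-7.5,11.7,0.5],[-7.5,11.7,0],[-7.5,11.7,-3],[-7.5,11.7,-6],[-7.5,11.7,-6]]' --hand '[0,0,0,0,0,0,0,0]'

```text
time: 19.75
eef_pos: [0.4238, -0.0509, 0.1533]
tcp_rot: [1.256, 1.172, -1.253]
contact_force: [0.7, -0.2, -0.0]
width: -0.0001
```

```bash
python3 -c "
from h import *
st((.423,-.032,.150),-.06)"
```

```text
t 19.75 p [ 0.4238 -0.0509  0.1533] x [ 0.0056 -0.0035 -1.    ] jawyaw -0.06390025622992312 F [ 0.6503 -0.2279 -0.002 ] w -8.951456510646113e-05 q6 1.3648609515667933
shift cm [-0.0792  1.8866 -0.3299]
dyaw 0.003900256229923127
```

send_rows --dr '[[0,0,0],[0,0,0],[0,0,0],[0,0,0],[0,0,0],[0,0,0],[0,0,0],[0,0,0]]' --xyz '[[0,1.8,-0.2],[0,2.4,-0.2],[0,3,-0.3],[0,3.6,-0.4],[0,4.2,-0.6],[0,4.8,-0.8],[0,5.4,-1],[0,5.4,-1]]' --hand '[0,0,0,0,0,0,0,0]'

```text
time: 20.75
eef_pos: [0.4232, 0.0041, 0.1428]
tcp_rot: [1.256, 1.174, -1.253]
contact_force: [0.6, -0.8, 0.3]
width: 0.0002
```

```bash
cat >> h.py <<'E'
def ball(show=True):
    "ball centre in the side view: dark disc on the beige wall"
    b=imaging.camera('side');g=b.max(2)[140:205,190:270]
    k,l,s,c=cv2.connectedComponentsWithStats((g<75).astype(np.uint8))
    for i in range(1,k):
        if 20<s[i,4]<200: print(s[i],c[i]+[190,140])
E
python3 -c "
from h import *
st();ball();print([proj('side',(.424,-.010+.08*np.sin(t),.08+.08*np.cos(t))) for t in (0,.3,.5,.6,.75)])"
```

```text
t 20.75 p [0.4232 0.0041 0.1428] x [ 0.0043 -0.002  -1.    ] jawyaw -0.06289191347449408 F [ 0.599  -0.7914  0.3087] w 0.00016026463827485338 q6 1.49127240834774
[47 26 12  3 25] [242.32 166.92]
[71 35  9 15 99] [266.1111 181.5556]
[60 47  7  7 41] [253.0732 189.8537]
[74 53  6 11 44] [266.5227 197.7273]
[51 61  9  4 30] [245.0333 202.6   ]
[array([223.7, 155.6]), array([222.1, 154.9]), array([221.2, 155.9]), array([220.9, 156.8]), array([220.4, 158.6])]
```

send_rows --dr '[[0,0,0],[0,0,0]]' --xyz '[[0,0.5,-0.2],[0,1,-0.4]]' --hand '[0,0]'

```text
time: 21.05
eef_pos: [0.4233, 0.0137, 0.1386]
tcp_rot: [1.256, 1.173, -1.254]
contact_force: [2.1, -5.4, -0.8]
width: 0.0002
```

```bash
python3 -c "
from h import *
st();b=shot('side','l1.png')
cv2.imwrite('pics/l1z.png',cv2.resize(b[110:215,180:320,::-1],(800,600),interpolation=2))"
```

```text
t 21.05 p [0.4233 0.0137 0.1386] x [ 0.0046 -0.0033 -1.    ] jawyaw -0.06352600251990359 F [ 2.0781 -5.3748 -0.8073] w 0.00021707445601806222 q6 1.515742607119921
```

View pics/l1z.png

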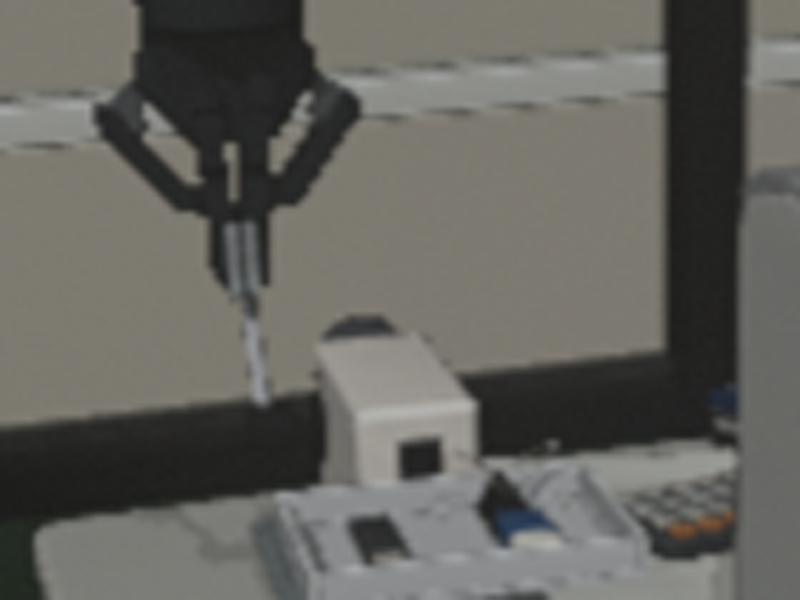

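The picture shows the rod leaning away under the fingers at (250,290). The counterweight has risen into view above the housing at (360,325) and the tray is lower, so the lever is moving. I'll keep going to the stop.

send_rows --dr '[[0,0,0],[0,0,0],[0,0,0]]' --xyz '[[0,0.3,-0.2],[0,0.6,-0.4],[0,0.8,-0.5]]' --hand '[0,0,0]'

```text
time: 21.48
eef_pos: [0.4233, 0.0222, 0.1332]
tcp_rot: [1.255, 1.173, -1.253]
contact_force: [2.3, -5.3, -0.2]
width: 0.0001
```

send_rows --dr '[[0,0,0],[0,0,0]]' --xyz '[[0,0.2,-0.1],[0,0.3,-0.1]]' --hand '[0,0]'

```text
time: 21.72
eef_pos: [0.4237, 0.0225, 0.1329]
tcp_rot: [1.25, 1.166, -1.258]
contact_force: [-0.6, -12.5, 4.2]
width: 0.0002
```

The force has jumped to 12.5 N at y = 0.0225, which matches the 0.75 rad stop. I'll back off and go over to the far side of the ball.

send_rows --dr '[[0,0,0],[0,0,0],[0,0,0],[0,0,0],[0,0,0],[0,0,0],[0,0,0],[0,0,0],[0,0,0]]' --xyz '[[0,-1.5,0],[0,-1.5,3],[0,-1.5,6],[0,2,6],[0,6.5,6],[0,6.5,6],[0,6.5,3],[0,6.5,0],[0,6.5,0]]' --hand '[0,0,0,0,0,0,0,0,0]'

```text
time: 22.85
eef_pos: [0.4202, 0.087, 0.1302]
tcp_rot: [1.248, 1.172, -1.264]
contact_force: [0.4, -1.0, 1.1]
width: -0.0003
```

```bash
python3 - <<'E'
from h import *
st((.424,.067,.132),-.06)
a=imaging.camera('top')
b=imaging.camera('side')
out=np.zeros((600,800,3),np.uint8)
out[:,:400]=cv2.resize(a[165:255,160:280,::-1],(400,300)).repeat(2,0)
out[:300]=cv2.resize(b[150:210,200:360,::-1],(800,300),interpolation=2)
out[300:,:400]=cv2.resize(a[165:255,160:280,::-1],(400,300),interpolation=2)
cv2.imwrite('pics/l2.png',out)
E
```

```text
t 22.85 p [0.4202 0.087  0.1302] x [-0.0029 -0.0106 -0.9999] jawyaw -0.06482025299790073 F [ 0.4482 -0.9941  1.149 ] w -0.0002766303521168195 q6 1.6959493214144283
shift cm [ 0.3785 -1.9973  0.1757]
dyaw 0.004820252997900731
```

View pics/l2.png

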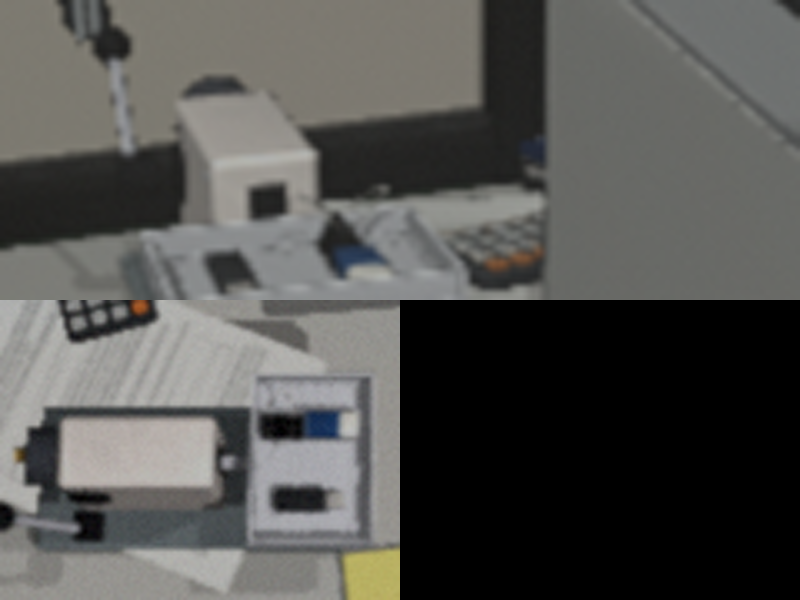

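The lever is fully over, with its ball at (110,45) in the side view. The tray has sunk with all three things in it (top view, lower left). Now I'll push back from the +y side.

send_rows --dr '[[0.01,0,0],[0.01,0,0],[0.01,0,0],[0.01,0,0],[0.01,0,0],[0.01,0,0],[0.01,0,0],[0.01,0,0],[0.01,0,0]]' --xyz '[[0.3,-1,0],[0.3,-1.8,0.1],[0.3,-2.4,0.3],[0.3,-3,0.6],[0.3,-3.6,0.9],[0.3,-4.2,1.2],[0.3,-4.7,1.4],[0.3,-5.2,1.6],[0.3,-5.2,1.6]]' --hand '[0,0,0,0,0,0,0,0,0]'

```text
time: 24.08
eef_pos: [0.4278, 0.0358, 0.1504]
tcp_rot: [1.262, 1.174, -1.25]
contact_force: [2.3, 5.3, 2.2]
width: -0.0003
```

```bash
cat >> h.py <<'E'
def feel(n=5):
    F=[]
    for i in range(n): imaging.camera('side'); o=r.get_obs(); F.append(o['contact_force'])
    F=np.array(F); print('t',o['time'],'p',o['eef_pos'],'F mean',F.mean(0),'Fy',F[:,1])
E
python3 -c "
from h import *
st();feel(4)"
```

```text
t 24.075 p [0.4278 0.0358 0.1504] x [ 0.0072  0.0022 -1.    ] jawyaw -0.06490892763585054 F [2.2639 5.2903 2.2494] w -0.00028632523720612815 q6 1.5665680865832994
t 24.275 p [0.4273 0.0357 0.1496] F mean [1.3069 4.5558 3.0049] Fy [4.3086 4.0788 5.5741 4.2616]
```

send_rows --dr '[[0,0,0],[0,0,0],[0,0,0],[0,0,0]]' --xyz '[[0,-0.3,0],[0,-0.6,0],[0,-0.9,0],[0,-1.1,0]]' --hand '[0,0,0,0]'

```text
time: 24.78
eef_pos: [0.4273, 0.0249, 0.1497]
tcp_rot: [1.261, 1.175, -1.251]
contact_force: [0.2, 4.1, 3.1]
width: -0.0002
```

```bash
python3 -c "
from h import *
feel(3)"
```

```text
t 24.925 p [0.4272 0.0246 0.1496] F mean [1.0897 3.8117 3.2335] Fy [3.8871 3.3407 4.2073]
```

send_rows --dr '[[0,0,0],[0,0,0],[0,0,0]]' --xyz '[[0,-0.2,0],[0,-0.4,0],[0,-0.6,0]]' --hand '[0,0,0]'

```text
time: 25.3
eef_pos: [0.4271, 0.0185, 0.1495]
tcp_rot: [1.26, 1.175, -1.252]
contact_force: [-0.3, 3.7, 3.2]
width: 0.0002
```

```bash
python3 -c "
from h import *
feel(3)"
```

```text
t 25.45 p [0.4271 0.0183 0.1494] F mean [0.7809 3.1191 2.0348] Fy [4.0457 3.2218 2.0898]
```

send_rows --dr '[[0,0,0],[0,0,0],[0,0,0]]' --xyz '[[0,-0.1,0],[0,-0.2,0],[0,-0.3,0]]' --hand '[0,0,0]'

```text
time: 25.82
eef_pos: [0.427, 0.0153, 0.1494]
tcp_rot: [1.26, 1.174, -1.253]
contact_force: [-0.8, 4.0, 2.4]
width: 0.0002
```

```bash
python3 -c "
from h import *
feel(3)"
```

```text
t 25.975 p [0.427  0.0151 0.1494] F mean [-0.0512  3.6265  2.5244] Fy [3.5058 3.318  4.0556]
```

send_rows --dr '[[0,0,0],[0,0,0],[0,0,0]]' --xyz '[[0,-0.1,0],[0,-0.2,0],[0,-0.2,0]]' --hand '[0,0,0]'

```text
time: 26.35
eef_pos: [0.4269, 0.013, 0.1493]
tcp_rot: [1.26, 1.174, -1.254]
contact_force: [0.2, 3.6, 2.3]
width: 0.0003
```

```bash
python3 -c "
from h import *
feel(3)"
```

```text
t 26.5 p [0.4269 0.013  0.1493] F mean [0.1092 3.3911 2.1565] Fy [3.061  3.5333 3.5789]
```

send_rows --dr '[[0,0,0],[0,0,0],[0,0,0]]' --xyz '[[0,-0.1,0],[0,-0.2,0],[0,-0.2,0]]' --hand '[0,0,0]'

```text
time: 26.88
eef_pos: [0.4269, 0.0108, 0.1493]
tcp_rot: [1.259, 1.173, -1.254]
contact_force: [-1.3, 3.9, 2.4]
width: -0.0004
```

```bash
python3 -c "
from h import *
feel(3)"
```

```text
t 27.025 p [0.4269 0.0109 0.1493] F mean [-0.3621  3.3111  2.0491] Fy [3.2783 3.2706 3.3843]
```

send_rows --dr '[[0,0,0],[0,0,0],[0,0,0]]' --xyz '[[0,-0.1,0],[0,-0.2,0],[0,-0.2,0]]' --hand '[0,0,0]'

```text
time: 27.4
eef_pos: [0.4268, 0.0091, 0.1493]
tcp_rot: [1.26, 1.174, -1.253]
contact_force: [-0.5, 4.8, 2.9]
width: 0.0002
```

```bash
python3 -c "
from h import *
feel(3)"
```

```text
t 27.55 p [0.4268 0.0091 0.1494] F mean [-0.799   4.7394  3.0462] Fy [5.4851 4.3523 4.3807]
```

The force is rising, so the pad has engaged. I'll use finer steps.

send_rows --dr '[[0,0,0],[0,0,0]]' --xyz '[[0,-0.1,0],[0,-0.1,0]]' --hand '[0,0]'

```text
time: 27.8
eef_pos: [0.4267, 0.0085, 0.1494]
tcp_rot: [1.26, 1.175, -1.253]
contact_force: [-1.2, 5.7, 3.5]
width: -0.0001
```

```bash
python3 -c "
from h import *
feel(4)"
```

```text
t 28.0 p [0.4267 0.0085 0.1494] F mean [-0.3765  5.4856  3.4498] Fy [5.5899 5.3334 5.9826 5.0364]
```

send_rows --dr '[[0,0,0],[0,0,0]]' --xyz '[[0,-0.15,0],[0,-0.15,0]]' --hand '[0,0]'

```text
time: 28.25
eef_pos: [0.4266, 0.0077, 0.1495]
tcp_rot: [1.261, 1.177, -1.252]
contact_force: [-1.5, 5.5, 4.2]
width: -0.0003
```

```bash
python3 -c "
from h import *
feel(4)"
```

```text
t 28.45 p [0.4266 0.0077 0.1495] F mean [-0.382   6.1083  4.3646] Fy [5.7355 5.8362 6.341  6.5206]
```

send_rows --dr '[[0,0,0],[0,0,0]]' --xyz '[[0,-0.2,0],[0,-0.2,0]]' --hand '[0,0]'

```text
time: 28.7
eef_pos: [0.4265, 0.0068, 0.1497]
tcp_rot: [1.263, 1.179, -1.25]
contact_force: [-0.8, 7.9, 4.0]
width: 0.0001
```

```bash
python3 -c "
from h import *
feel(4)"
```

```text
t 28.9 p [0.4265 0.0068 0.1496] F mean [-0.5707  7.3814  3.8277] Fy [6.9809 7.0129 7.7901 7.7417]
```

send_rows --dr '[[0,0,0],[0,0,0]]' --xyz '[[0,-0.22,0],[0,-0.22,0]]' --hand '[0,0]'

```text
time: 29.15
eef_pos: [0.4264, 0.0062, 0.1498]
tcp_rot: [1.266, 1.183, -1.248]
contact_force: [-0.1, 9.0, 4.0]
width: -0.0
```

```bash
python3 -c "
from h import *
feel(5)"
```

```text
t 29.4 p [0.4264 0.0062 0.1498] F mean [-0.6616  8.5915  4.379 ] Fy [8.5771 8.5814 8.759  8.6183 8.4216]
```

The mean is about 8.6 N with a peak of 9.0 N. I'll back off and check the zero offset in free air.

send_rows --dr '[[0,0,0],[0,0,0],[0,0,0],[0,0,0]]' --xyz '[[0,0.5,0],[0,1.2,0],[0,2,0],[0,2,0]]' --hand '[0,0,0,0]'

```text
time: 29.9
eef_pos: [0.4262, 0.0265, 0.1496]
tcp_rot: [1.264, 1.183, -1.248]
contact_force: [0.3, -0.5, -0.2]
width: 0.0
```

```bash
python3 - <<'E'
from h import *
feel(8)
a=imaging.camera('top')
b=imaging.camera('side')
out=np.zeros((600,800,3),np.uint8)
out[:300]=cv2.resize(b[150:210,200:360,::-1],(800,300),interpolation=2)
out[300:,:400]=cv2.resize(a[165:255,160:280,::-1],(400,300),interpolation=2)
out[300:,400:]=cv2.resize(a[165:285,240:400,::-1],(400,300),interpolation=2)
cv2.imwrite('pics/l3.png',out)
E
```

```text
t 30.3 p [0.4264 0.026  0.1498] F mean [ 0.1497 -0.079   0.1257] Fy [ 0.8224  0.4002 -0.6158 -1.0044  0.5341  0.1834 -0.6985 -0.2533]
```

View pics/l3.png

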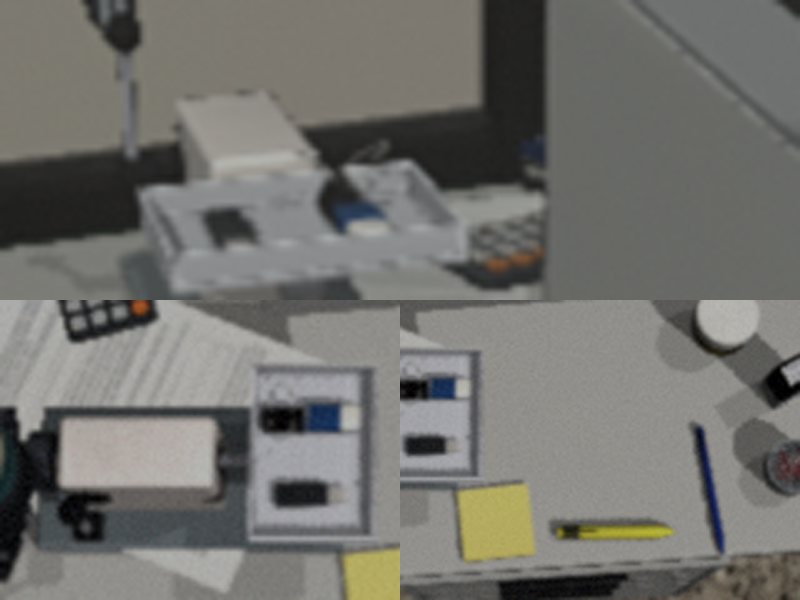

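The beam is level again: the tray is up and the counterweight is hidden. All three things are in the tray and the bystanders are undisturbed. The force zero offset is about 0, so the 8.6–9 N reading is real. I'll clear the lever and hand in.

send_rows --dr '[[0,0,0],[0,0,0],[0,0,0],[0,0,0],[0,0,0]]' --xyz '[[0,1,0],[0,2,2],[0,2,6],[0,2,8],[0,2,8]]' --hand '[0,0,0,0,0]'

```text
time: 31.02
eef_pos: [0.4279, 0.0465, 0.2315]
tcp_rot: [1.268, 1.18, -1.244]
contact_force: [-0.3, 0.1, -0.8]
width: -0.0003
```

```bash
python3 -c "
from h import *
st();print(r.sign_off())"
```

```text
t 31.025 p [0.4279 0.0465 0.2315] x [ 0.0089  0.0103 -0.9999] jawyaw -0.06329225668565042 F [-0.297   0.1064 -0.7686] w -0.0002736565683369421 q6 1.584520253060894
the job is handed in; nothing more can be done
None
```

The eraser, USB stick and binder clip are in the tray and released, the lever went fully over and back, and the job was handed in at 31 s of the 67 s allowed.

- **Release:** I pushed the lever away from the tray until it met its stop, where the force jumped to about 12.5 N. Pictures showed the tray sunk with all three things in it.
- **Clamp:** I pushed the lever back in small steps until the push on the ball averaged 8.6 N, with a peak of 9.0 N. In free air afterwards the sensor read about 0 N, so those readings need no correction.
- **Last pictures:** The tray was level again with all three things inside, and the bystanders in view had not visibly moved. The arm was clear of everything at the end.

Checks that failed or disagreed:
- **Eraser grasp:** The first attempt closed too high on its upper edges. I repeated it lower, and the eraser had not moved.
- **Finger width:** While gripping, it read about 3 mm below the eraser's and USB stick's given widths, and about 7 mm below the clip's. The grips held.
- **Clamp force:** The sensor also showed about 4 N of upward force while clamping, which I put down to friction on the ball.
- **Picture budget:** I viewed 13 pictures against the budget of 10, so I went three over, one more than the allowance.

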